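Cover the screw pot and hold it up off its block

TASK

Put the small turned lid on the narrow wooden screw pot that stands on the timber block, so that it sits seated and level, setting it down gently and letting go of it. Then take the pot itself by its sides, lift it level at least 10 cm above the block and finish holding it there, still and level, with the lid on and untouched: do not put it down or let go. Never tip the pot, and leave everything else on the bench where it is.

Things in the scene. Friction and masses are not known exactly. Their poses are not given: they have to be found in the camera images.
- block: fixed pale timber block, 90 x 90 mm and 45 mm high, the pot's stand; origin at the centre of its underside, on the bench; sides along its x and y
- pot: narrow straight-sided round dark wooden pot, open at the top, 62 mm outer diameter, 78 mm high, wall 5.5 mm (mouth 51 mm), loose, 0.2 to 0.45 kg, a few brass screws in the bottom; stands upright on the block; origin at the centre of its underside, z up along its axis
- pot_rim (a point): centre of the pot's mouth, level with its rim, 78 mm above the pot's origin
- lid: small round dark wooden lid, 0.06 kg, right way up on the bench: plug 46 mm wide, 8 mm deep (foot tapered), under a 58 mm disc 6 mm thick, and on top an upright round knob 18 mm wide, 18 mm high; 32 mm high in all. Origin: centre of the plug's underside, z up. Seated: plug in the mouth, disc on the rim, origin 70 mm above the pot's origin (8 mm below the rim)
- lid_knob (a point): centre of the top of the small lid's knob, 32 mm above the lid's origin
- wide_lid: the other lid, like the small one but 92 mm wide, too large for the pot; leave it. Origin at the centre of its underside
- wide_pot: low open wooden pot, 96 mm diameter, 55 mm high, at the back; leave it. Origin at the centre of its underside
- figure_a: carved wooden figure, about 60 mm wide and 136 mm tall, standing; leave it. Origin under its middle
- figure_b: carved wooden figure, about 70 mm wide and 152 mm tall, standing; leave it. Origin under its middle
- chisel: wood chisel lying along its x, 225 mm long, 25 mm high; leave it. Origin on the bench under its middle
- brush: brush lying along its x, 200 mm long, under 30 mm high; leave it. Origin on the bench under its middle
- mallet: carver's round wooden mallet standing on its head, 84 mm wide, 203 mm tall; leave it. Origin at the centre of its underside
- jar: white jar, 64 mm diameter, 100 mm high; leave it. Origin at the centre of its underside
Mind the look-alikes: they are no part of the job. What is shaped like the pot but orange or turquoise is not meant.

How it is judged:
On the way:
1. the lid sits seated and level on the pot's rim, let go, while the pot still stands on the block (horizontal distance between lid and pot below 0.006 m and z of lid in the frame of pot between 0.0675 and 0.0725 m and angle between the z axis of lid and the z axis of pot, either way round below 0.06 rad and contact force between lid and the fingers below 0.3 N and contact force between pot and block above 0.5 N), for 0.2 s.
At the end, for the whole second after the job is handed in: fingers alone hold the pot, underside 90 mm or more above the block top (z over 135 mm), level within 0.1 rad, under 20 mm/s and 0.15 rad/s; lid in its mouth within 6 mm of its axis, 2.5 mm of seated height and 0.06 rad, untouched by the fingers (horizontal distance between lid and pot below 0.006 m and z of lid in the frame of pot between 0.0675 and 0.0725 m and angle between the z axis of lid and the z axis of pot, either way round below 0.06 rad and contact force between lid and the fingers below 0.3 N and height (world z) of pot above 0.135 m and angle between pot's own z axis and vertical below 0.1 rad and linear speed of pot below 0.02 m/s and angular speed of pot below 0.15 rad/s and contact force between pot and the fingers above 3 N and contact force between pot and block below 0.1 N and contact force between pot and wide_lid below 0.1 N and contact force between pot and wide_pot below 0.1 N and contact force between pot and figure_a below 0.1 N and contact force between pot and figure_b below 0.1 N and contact force between pot and chisel below 0.1 N and contact force between pot and brush below 0.1 N and contact force between pot and mallet below 0.1 N and contact force between pot and jar below 0.1 N); the arm keeps its last pose, push and grip.
It fails at once if the pot is tipped by more than 0.3 rad (angle between pot's own z axis and vertical above 0.3 rad).
It fails at once if the lid is dropped from a height or thrown (over 0.6 m/s out of the fingers while not on the pot) (linear speed of lid above 0.6 m/s and contact force between lid and the fingers below 0.01 N and distance between lid and pot_rim above 0.015 m).
It fails at once if another thing on the bench is moved more than 30 mm or tipped over (distance of any of wide_lid, wide_pot, figure_a, figure_b, chisel, brush, mallet, jar from where it was at the start of the episode above 0.03 m or angle between any of wide_lid, wide_pot, figure_a, figure_b, chisel, brush, mallet, jar's own z axis and vertical above 0.5 rad).
It also fails if it takes over 58 s, if anything falls off the work surface, if the arm or the gripper's body presses on something with over 40 N, if the wrist force passes 120 N, or if a joint passes its speed limit or range.

ROBOT

A 7-joint arm with a two-finger parallel gripper is mounted at the origin on the work surface. World frame = base frame: x ahead of the robot, y to its left, z up, the work surface at z = 0. Lengths are in m, angles in rad, forces in N, time in s.
With the tool pointing down it reaches from about 0.4 to 0.9 m from the base axis. Payload 5.5 kg.
Tool frame: the origin (TCP) lies midway between the tips of the shut fingers; the grasp point (between the pads) lies 19 mm behind it; x points along the fingers, y is the direction in which the jaws open and shut, and the axes are right-handed (so a half turn about x gives the same grasp; the last joint's range is limited). The gripper opens to 85 mm and grips with 20 to 120 N. Pads are 22 mm wide; open, the fingers measure 114 mm over their backs; the gripper's body (76 mm by 85 mm) begins 54 mm behind the grasp point. The pads swing forward as they close: fully open they stand 13 mm farther back than shut.
Start: joints at [-0.86, 0.501, -0.427, 1.55, 0.221, 1.138, -0.21], TCP at [0.281, 0.586, 0.231] pointing down, gripper open.
Joint ranges: [-2.88, 2.88], [-0.31, 2.03], [-1.54, 1.56], [0.2, 2.42], [-1.41, 4.55], [0.19, 2.02], [-2.57, 2.57]. Speed limits (rad/s): [2.57, 2.57, 3.14, 3.14, 3.14, 3.14, 3.14].

INTERFACE

Orientations are given as a 3x3 rotation matrix whose columns are the frame's x, y, z axes.
In Python, from bench import * gives the robot as it stands.
- The arm moves only by the shell command python3 -m crank 'ROWS' [FORCE]. ROWS is JSON, a list of rows, each a list of 3 entries, a list of its own where there are three numbers: the shift along the tool's x, y, z in m, then the turn, a rotation vector about the tool's x, y, z in degrees, then the closure in counts, from 0 (fully open) to 255 (shut). In form: [[[dx, dy, dz], [ax, ay, az], claw], ...]. A call has 1 to 10 rows; each row shifts and turns the commanded pose from where the row before left it, along the tool's axes as they then stand; what a row does not reach is not made up. A row lasts 1/12 s, in which the tool goes at most 41.7 mm and 7.16 degrees, less where a joint would pass 70% of its speed; a pose out of reach is approached as far as the arm can. A call with a gripper value outside its range is refused whole. The fingers move at their own pace and stop on an object; FORCE is the grip in N (left out, the last holds). Time passes only in rows, so rows that do not move let the fingers close. It gives the time, the measured TCP pose, the force and the opening at its end, in the units of the state.
- get_state(): the state, without advancing time (a new reading comes with each control period).
- camera(name): name is "scene" or "top" or "wrist"; returns (picture, depth): 384x512x3 uint8, blue, green, red; 384x512 float32, m along the optical axis (not along the pixel's ray), 0 where there is no reading.
- camera_params(name): a dict with "fx", "fy", "cx", "cy" (pixels), "R" (3x3) and "t" (3): a world point X has camera coordinates R X + t. Camera axes: x right, y down, z forward; pixel columns grow to the right and rows downward; lengths in m; the calibration is good to about 2 mm. A picture is of the moment at which its call begins: read the wrist's pose just before it. camera_params takes no time and is no camera call; for the wrist camera it gives the pose at the moment of the call.
- sign_off(): hands the job in, once; it reports no verdict.
The state is a dict: "time": time; "joint_positions": joint angles; "joint_velocities": joint speeds; "tau": joint torques, N m; "tool_pos": TCP position; "ee_rot": TCP orientation; "ft_force": force on the tool from outside, world axes, zero at the start; "wrist_torque": the same for the moment, N m; "gripper_width": finger opening in m.
Only numpy, scipy, OpenCV 4.12 (cv2) and the standard library are available. Lean on these libraries where they do the work, as an engineer would, in place of code of your own. Each camera call takes 0.05 s, during which the arm holds its last target. There are 200 camera calls.

## Working session

There is one attempt and no reset: what is moved stays moved. The work goes in short steps, Python scripts to look and compute and a shell command to move; the robot and the scene stay as the last step left them, time stands still between calls to the robot, and variables do not carry over. Pictures are saved under pics/ and viewed, about 8 in all and at most 12, crops included, and the job is handed in when it is done.

```bash
mkdir -p pics; ls; cat > h.py <<'E'
from bench import *
import numpy as np, cv2
def snap(n,f):
    p=camera_params(n); im,d=camera(n); cv2.imwrite(f'pics/{f}.png',im); np.savez(f'pics/{f}.npz',im=im,d=d,**{k:np.array(v) for k,v in p.items()}); return im,d,p
def load(f): 
    z=np.load(f'pics/{f}.npz'); return z['im'],z['d'],z
def ray(p,u,v):
    R=np.array(p['R']);t=np.array(p['t']); d=R.T@np.array([(u-p['cx'])/p['fx'],(v-p['cy'])/p['fy'],1]); return -R.T@t,d
def onplane(p,u,v,z):
    c,d=ray(p,u,v); return c+d*(z-c[2])/d[2]
def cloud(d,p):
    v,u=np.mgrid[:d.shape[0],:d.shape[1]]; X=np.stack([(u-p['cx'])/p['fx']*d,(v-p['cy'])/p['fy']*d,d],-1)
    return (X-np.array(p['t']))@np.array(p['R'])
E
python3 - <<'E'
from h import *
s=get_state();print({k:np.round(v,3).tolist() for k,v in s.items()})
a=snap('scene','s0')[0];b=snap('top','t0')[0]
for n in('scene','top'):
    p=camera_params(n);print(n,np.round(-np.array(p['R']).T@p['t'],3),p['fx'])
cv2.imwrite('pics/st.png',cv2.resize(np.vstack([a,b]),None,fx=.78,fy=.78))
E
```

```text
pics
{'time': 0.0, 'joint_positions': [-0.86, 0.502, -0.427, 1.551, 0.221, 1.138, -0.21], 'joint_velocities': [-0.002, 0.001, -0.0, 0.0, 0.001, 0.002, 0.0], 'tau': [-0.001, -56.951, -5.817, -28.093, 0.011, 0.012, 0.0], 'tool_pos': [0.281, 0.585, 0.23], 'ee_rot': [[-0.001, 0.433, 0.901], [-0.002, 0.901, -0.433], [-1.0, -0.002, -0.0]], 'ft_force': [-0.158, -0.894, -0.297], 'wrist_torque': [-0.036, -0.014, -0.008], 'gripper_width': 0.085}
scene [ 1.108 -0.778  1.196] 459.1028269340524
top [0.394 0.017 1.046] 356.7204733546359
```

View pics/t0.png

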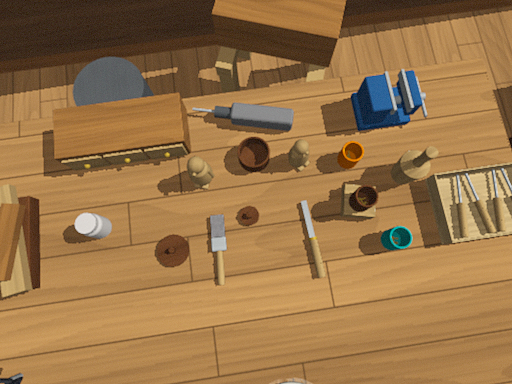

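View pics/s0.png

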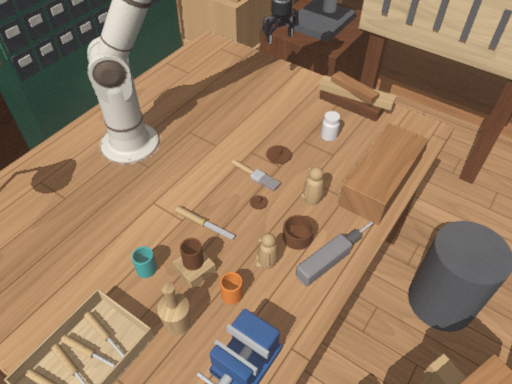

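The top view shows the small lid at (248,215), the pot on its block at (365,198), the mallet at (415,167), the chisel at (312,240) and look-alikes at (397,238) and (350,155). In the scene view the lid is at (258,202) and the pot at (191,254).

```bash
python3 - <<'E'
from h import *
def comp(f,u,v,r=22):
    im,d,p=load(f); C=cloud(d,p); hsv=cv2.cvtColor(im,cv2.COLOR_BGR2HSV)
    m=((im.max(2)<125)&(hsv[...,1]>90)).astype(np.uint8)
    k=np.zeros_like(m);cv2.circle(k,(u,v),r,1,-1);m&=k
    n,l,st,ce=cv2.connectedComponentsWithStats(m)
    i=1+np.argmax(st[1:,4]);P=C[l==i];P=P[(d[l==i]>0)]
    print(f,u,v,'px',st[i],np.round(ce[i],1),'z pct',np.round(np.percentile(P[:,2],[2,25,50,75,98]),3))
    return P,p,ce[i]
for f,u,v in(('t0',248,215),('s0',258,202)):
    P,p,c=comp(f,u,v)
    D=P[(P[:,2]>.006)&(P[:,2]<.02)];K=P[P[:,2]>.024]
    for Q in(D,K):
        if len(Q):
            print(len(Q),np.round((Q.min(0)+Q.max(0))/2,4),np.round(np.ptp(Q,0),3))
    print(np.round(onplane(p,*c,.014),4))
for f,u,v in(('t0',365,198),('s0',191,254)):
    P,p,c=comp(f,u,v)
    for lo,hi in((.112,.13),(.06,.11),(.045,.06)):
        Q=P[(P[:,2]>lo)&(P[:,2]<hi)]
        if len(Q):print(lo,len(Q),np.round((Q.min(0)+Q.max(0))/2,4),np.round(np.ptp(Q,0),3))
    # full cloud near
    im,d,p=load(f);C=cloud(d,p).reshape(-1,3);c0=P.mean(0)
    near=np.hypot(*(C[:,:2]-c0[:2]).T)<.1
    for lo,hi in((.117,.13),(.038,.05)):
        Q=C[near&(C[:,2]>lo)&(C[:,2]<hi)]
        if len(Q)>4:
            print(' full',lo,len(Q),'z',np.round(np.median(Q[:,2]),4),np.round((Q.min(0)+Q.max(0))/2,4),cv2.minAreaRect(Q[:,:2].astype(np.float32)),cv2.minEnclosingCircle(Q[:,:2].astype(np.float32)))
im,d,p=load('t0');C=cloud(d,p);
for n,(u,v) in dict(mallet=(415,167),teal=(397,238),orange=(350,155),figb=(301,153),figa=(200,170),chis=(312,240),brush=(219,245)).items():
    m=C[v-18:v+18,u-18:u+18].reshape(-1,3);Q=m[m[:,2]>.012];print(n,np.round(Q.min(0),3),np.round(Q.max(0),3))
E
```

```text
t0 248 215 px [236 206  23  20 332] [247.3 215.9] z pct [-0.002  0.012  0.014  0.016  0.034]
264 [0.5625 0.0349 0.0132] [0.055 0.063 0.013]
30 [0.5625 0.0312 0.0319] [0.015 0.015 0.011]
[0.5618 0.0354 0.014 ]
s0 258 202 px [251 196  17  13 156] [258.2 201.6] z pct [0.002 0.012 0.014 0.017 0.033]
126 [0.5715 0.0335 0.0137] [0.056 0.055 0.012]
20 [0.5701 0.0303 0.0308] [0.016 0.02  0.012]
[0.5693 0.0321 0.014 ]
t0 365 198 px [343 176  43  44 982] [362.9 196.1] z pct [-0.003  0.003  0.054  0.096  0.124]
0.112 172 [ 0.5507 -0.2844  0.1197] [0.06  0.061 0.015]
0.06 246 [ 0.5483 -0.2826  0.085 ] [0.056 0.057 0.05 ]
0.045 195 [ 0.5429 -0.2767  0.0522] [0.071 0.068 0.014]
 full 0.117 155 z 0.1225 [ 0.5507 -0.2847  0.1222] ((0.5506902933120728, -0.28488317131996155), (0.05879046395421028, 0.059869471937417984), 35.84516906738281) ((0.5503925681114197, -0.2845602035522461), 0.03102637082338333)
 full 0.038 438 z 0.0452 [ 0.5819 -0.2869  0.044 ] ((0.5844950079917908, -0.2944314181804657), (0.08981315046548843, 0.15159763395786285), 76.22076416015625) ((0.5801582336425781, -0.29388511180877686),
[... 361 characters left out ...]
795410156), (0.06079898402094841, 0.06024162843823433), 67.88192749023438) ((0.5572419166564941, -0.28468573093414307), 0.032078515738248825)
 full 0.038 469 z 0.0437 [ 0.5618 -0.291   0.0439] ((0.5616679787635803, -0.2878538966178894), (0.09216898679733276, 0.09131871163845062), 76.18872833251953) ((0.5621930360794067, -0.28847482800483704), 0.06196128576993942)
mallet [ 0.394 -0.512  0.013] [0.664 0.017 1.046]
teal [ 0.394 -0.397  0.012] [0.464 0.017 1.046]
orange [ 0.394 -0.32   0.012] [0.723 0.017 1.046]
figb [ 0.394 -0.167  0.012] [0.734 0.017 1.046]
figa [0.394 0.017 0.012] [0.783 0.205 1.046]
chis [ 0.394 -0.153  0.012] [0.519 0.017 1.046]
brush [0.394 0.017 0.012] [0.545 0.152 1.046]
```

```bash
python3 -m crank '[[[0,0,0],[7.14,0,0],0],[[0,0,0],[7.14,0,0],0],[[0,0,0],[7.14,0,0],0],[[0,0,0],[7.14,0,0],0],[[0,0,0],[7.14,0,0],0],[[0,0,0],[7.14,0,0],0],[[0,0,0],[7.14,0,0],0],[[0,0,0],[7.14,0,0],0],[[0,0,0],[7.14,0,0],0]]' 30
python3 -m crank '[[[0,0.018,0.0345],[0,0,0],0],[[0,0.018,0.0345],[0,0,0],0],[[0,0.018,0.0345],[0,0,0],0],[[0,0.018,0.0345],[0,0,0],0],[[0,0.018,0.0345],[0,0,0],0],[[0,0.018,0.0345],[0,0,0],0],[[0,0.018,0.0345],[0,0,0],0],[[0,0.018,0.0345],[0,0,0],0]]'
python3 -m crank '[[[0,0.018,0.0345],[0,0,0],0],[[0,0.018,0.0345],[0,0,0],0],[[0,0.018,0.0345],[0,0,0],0],[[0,0.018,0.0345],[0,0,0],0],[[0,0.018,0.0345],[0,0,0],0],[[0,0.018,0.0345],[0,0,0],0],[[0,0.018,0.0345],[0,0,0],0],[[0,0.018,0.0345],[0,0,0],0],[[0,0,0],[0,0,0],0],[[0,0,0],[0,0,0],0]]'
python3 - <<'E'
from h import *
s=get_state();print(np.round(s['joint_positions'],2),np.round(s['tool_pos'],4),np.round(s['ee_rot'],3).tolist())
im,d,p=snap('wrist','w0')
print(np.round(-np.array(p['R']).T@p['t'],3),np.round(p['R'],3).tolist(),p['fx'])
im,d,p=load('t0');C=cloud(d,p)
for n,(u,v) in dict(mallet=(415,167),teal=(397,238),orange=(350,155)).items():
    Q=C[v-22:v+22,u-22:u+22][d[v-22:v+22,u-22:u+22]>0];
    for lo,hi in((.03,.07),(.07,.1),(.1,.14),(.14,.21)):
        q=Q[(Q[:,2]>lo)&(Q[:,2]<hi)]
        if len(q):print(n,lo,np.round(q.min(0)[:2],3),np.round(q.max(0)[:2],3))
E
```

```text
time: 0.85
tool_pos: [0.2812, 0.5856, 0.2307]
ee_rot: [[-0.001, 1.0, -0.005], [-0.001, -0.005, -1.0], [-1.0, -0.001, 0.001]]
ft_force: [-0.5, -0.4, 0.6]
gripper_width: 0.0852
time: 1.52
tool_pos: [0.4261, 0.3082, 0.2311]
ee_rot: [[-0.0, 1.0, 0.002], [-0.0, 0.002, -1.0], [-1.0, -0.0, 0.0]]
ft_force: [-0.3, -0.1, 0.6]
gripper_width: 0.0851
time: 2.35
tool_pos: [0.5706, 0.0309, 0.2307]
ee_rot: [[-0.001, 1.0, -0.005], [-0.001, -0.005, -1.0], [-1.0, -0.001, 0.001]]
ft_force: [-0.2, 1.4, -1.2]
gripper_width: 0.0852
[-0.17  0.33  0.08  1.77 -0.03  1.05 -0.08] [0.5706 0.0309 0.2307] [[-0.001, 1.0, -0.005], [-0.001, -0.005, -1.0], [-1.0, -0.001, 0.001]]
[0.57  0.114 0.373] [[1.0, -0.004, -0.0], [-0.004, -0.946, 0.324], [-0.002, -0.324, -0.946]] 322.99500505405047
mallet 0.03 [ 0.555 -0.525] [ 0.649 -0.404]
mallet 0.07 [ 0.582 -0.485] [ 0.664 -0.402]
mallet 0.1 [ 0.582 -0.481] [ 0.664 -0.401]
mallet 0.14 [ 0.608 -0.458] [ 0.637 -0.427]
teal 0.03 [ 0.402 -0.393] [ 0.463 -0.335]
teal 0.07 [ 0.403 -0.397] [ 0.463 -0.335]
orange 0.03 [ 0.661 -0.315] [ 0.719 -0.257]
orange 0.07 [ 0.662 -0.32 ] [ 0.723 -0.258]
```

View pics/w0.png

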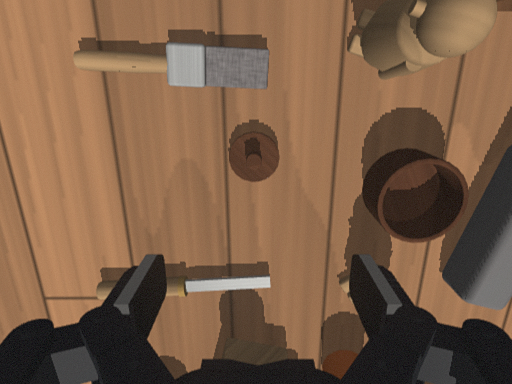

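The wrist picture shows the lid disc centred near (253,156) with its knob at (253,152), between the brush above and the chisel below; there is free room along the jaw direction.

```bash
cat >> h.py <<'E'
def circ(f,u,v,r,lo,hi,near=None):
    im,d,p=load(f);C=cloud(d,p);k=np.zeros(d.shape,np.uint8);cv2.circle(k,(u,v),r,1,-1)
    m=(k>0)&(d>0)&(C[...,2]>lo)&(C[...,2]<hi);Q=C[m]
    uv=np.argwhere(m)[:,::-1].astype(np.float32); (cu,cv_),rr=cv2.minEnclosingCircle(uv)
    c,R=cv2.minEnclosingCircle(Q[:,:2].astype(np.float32))
    print(f,(lo,hi),len(Q),'xy',np.round(c,4),'R',round(R,4),'mid',np.round((Q.min(0)+Q.max(0))[:2]/2,4),'ext',np.round(np.ptp(Q[:,:2],0),4),'zmed',round(float(np.median(Q[:,2])),4),'px',(round(cu,1),round(cv_,1),round(rr,1)))
E
python3 - <<'E'
from h import *
circ('w0',253,156,34,.010,.020)
circ('w0',253,152,34,.028,.040)
im,d,p=load('w0')
m=((im.max(2)<125)).astype(np.uint8)*255
k=np.zeros_like(m);cv2.circle(k,(253,156),32,255,-1);m&=k
hsv=cv2.cvtColor(im,cv2.COLOR_BGR2HSV)
print(hsv[156,[225,232,240,270,275]],hsv[[130,140,170,176],253])
for z in(.014,.032): print(onplane(p,253.5,156,z),onplane(p,253.5,140,z))
E
```

```text
w0 (0.01, 0.02) 1732 xy [0.5651 0.0317] R 0.0291 mid [0.5654 0.0315] ext [0.057  0.0572] zmed 0.0133 px (253.8, 156.0, 25.3)
w0 (0.028, 0.04) 207 xy [0.5649 0.0316] R 0.0091 mid [0.5651 0.0316] ext [0.0163 0.0171] zmed 0.0312 px (253.3, 160.3, 8.2)
[[ 14 126  93]
 [ 11 132  87]
 [ 11 135  89]
 [ 10 124  97]
 [ 11 132  91]] [[ 12 114  87]
 [ 13 125  59]
 [ 11 139  88]
 [ 10 127  88]]
[0.564957   0.03302839 0.014     ] [0.56511003 0.0511864  0.014     ]
[0.56520595 0.03709055 0.032     ] [0.5653513  0.05433725 0.032     ]
```

```bash
python3 -m crank '[[[0.03,-0.0054,-0.0007],[0,0,0],60],[[0.035,0,0],[0,0,0],120],[[0.035,0,0],[0,0,0],140],[[0.035,0,0],[0,0,0],140],[[0.03,0,0],[0,0,0],140],[[0.016,0,0],[0,0,0],140],[[0,0,0],[0,0,0],140],[[0,0,0],[0,0,0],140]]' 30
python3 -m crank '[[[0,0,0],[0,0,0],140],[[0.01,0,0],[0,0,0],140],[[0.01,0,0],[0,0,0],140],[[0.006,0,0],[0,0,0],140],[[0.004,0,0],[0,0,0],140],[[0,0,0],[0,0,0],140],[[0,0,0],[0,0,0],140]]' 30
python3 - <<'E'
from h import *
s=get_state();print(s['tool_pos'],s['gripper_width'])
snap('wrist','w1')
E
```

```text
time: 3.07
tool_pos: [0.5634, 0.0369, 0.0495]
ee_rot: [[-0.003, 1.0, 0.004], [0.001, 0.004, -1.0], [-1.0, -0.003, -0.001]]
ft_force: [0.1, 0.4, 0.3]
gripper_width: 0.0384
time: 3.65
tool_pos: [0.5646, 0.035, 0.02]
ee_rot: [[-0.001, 1.0, 0.001], [-0.0, 0.001, -1.0], [-1.0, -0.001, 0.0]]
ft_force: [0.0, 0.5, 0.4]
gripper_width: 0.0382
[0.56455459 0.03496564 0.01996023] 0.038239799141458815
```

View pics/w1.png

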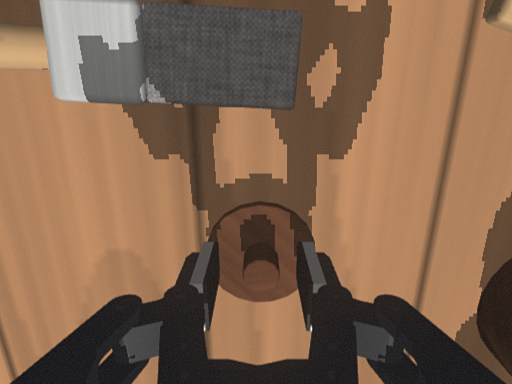

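The knob at (260,268) lies centrally between the fingers, tips just above the disc. Correcting 3 mm in y and closing.

```bash
python3 -m crank '[[[0,0,0.0034],[0,0,0],140],[[0.002,0,0],[0,0,0],140],[[0,0,0],[0,0,0],180],[[0,0,0],[0,0,0],200],[[0,0,0],[0,0,0],215],[[0,0,0],[0,0,0],230],[[0,0,0],[0,0,0],240],[[0,0,0],[0,0,0],240],[[0,0,0],[0,0,0],240]]' 30
python3 -m crank '[[[-0.01,0,0],[0,0,0],240],[[-0.015,0,0],[0,0,0],240],[[-0.03,0,0],[0,0,0],240],[[-0.035,0,0],[0,0,0],240],[[-0.035,0,0],[0,0,0],240],[[-0.03,0,0],[0,0,0],240],[[-0.02,0,0],[0,0,0],240],[[0,0,0],[0,0,0],240],[[0,0,0],[0,0,0],240],[[0,0,0],[0,0,0],240]]'
python3 - <<'E'
from h import *
s=get_state();print(s['tool_pos'],s['gripper_width'])
snap('wrist','w2');im,d,p=load('w2');C=cloud(d,p)
T=(C-s['tool_pos'])@np.array(s['ee_rot']) # tool coords
m=(d>0)&(np.abs(T[...,0])<.02)&(np.hypot(T[...,1],T[...,2])<.05)
v,u=np.where(m);print(u.min(),u.max(),v.min(),v.max())
hsv=cv2.cvtColor(im,cv2.COLOR_BGR2HSV);m&=(hsv[...,1]>90)&(hsv[...,0]<25)&(im.max(2)>40)
Q=T[m];print(len(Q),np.percentile(Q,[1,25,50,75,99],axis=0).round(4))
c,R=cv2.minEnclosingCircle(Q[:,1:].astype(np.float32));print(c,R)
E
```

```text
time: 4.45
tool_pos: [0.565, 0.0316, 0.0185]
ee_rot: [[0.0, 1.0, 0.001], [-0.0, 0.001, -1.0], [-1.0, 0.0, 0.0]]
ft_force: [0.5, -1.5, 2.6]
gripper_width: 0.0166
time: 5.28
tool_pos: [0.564, 0.0318, 0.1928]
ee_rot: [[-0.001, 1.0, 0.002], [0.0, 0.002, -1.0], [-1.0, -0.001, -0.0]]
ft_force: [-0.8, -0.4, -1.2]
gripper_width: 0.0161
[0.56400925 0.03180593 0.19278327] 0.01608854713290536
202 313 195 297
6235 [[-0.0137 -0.0283 -0.0284]
 [ 0.0041 -0.0092 -0.0181]
 [ 0.005  -0.0013 -0.0096]
 [ 0.0055  0.0068 -0.0036]
 [ 0.0093  0.0259  0.0264]]
(-0.0012514380505308509, -0.0005437949439510703) 0.029028497636318207
```

View pics/w2.png

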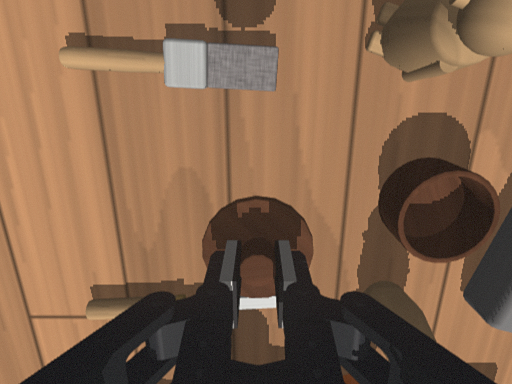

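Lid held level under the fingers, disc spanning columns 203–313, clear of everything. Going to the pot's near side, for a look with the pot beside the lid.

```bash
python3 -m crank '[[[-0.006,-0.01,0.02],[0,0,0],240],[[-0.007,-0.01,0.036],[0,0,0],240],[[-0.007,-0.01,0.036],[0,0,0],240],[[-0.007,-0.01,0.036],[0,0,0],240],[[-0.007,-0.01,0.036],[0,0,0],240],[[-0.007,-0.01,0.036],[0,0,0],240],[[-0.007,-0.01,0.036],[0,0,0],240],[[-0.007,-0.01,0.036],[0,0,0],240],[[-0.005,-0.01,0.036],[0,0,0],240],[[0,-0.005,0.02],[0,0,0],240]]'
python3 -m crank '[[[0,0,0],[0,0,0],240],[[0,0,0],[0,0,0],240],[[0,0,0],[0,0,0],240]]'
python3 - <<'E'
from h import *
s=get_state();print(s['tool_pos'],s['gripper_width'],np.round(s['joint_positions'],2))
snap('wrist','w3');im,d,p=load('w3');C=cloud(d,p)
m=(d>0)&(C[...,2]>.117)&(C[...,2]<.130)&(np.hypot(C[...,0]-.554,C[...,1]+.285)<.045)
Q=C[m];v,u=np.where(m);print(len(Q),u.min(),u.max(),v.min(),v.max(),'zmed',np.median(Q[:,2]))
print((Q.min(0)+Q.max(0))/2,np.ptp(Q,0),cv2.minEnclosingCircle(Q[:,:2].astype(np.float32)))
T=(C-s['tool_pos'])@np.array(s['ee_rot'])
m=(d>0)&(T[...,0]>.002)&(T[...,0]<.009)&(np.hypot(T[...,1],T[...,2])<.04)
Q=T[m];A=np.c_[Q[:,1:],np.ones(len(Q))];print('plane',np.linalg.lstsq(A,Q[:,0],rcond=None)[0],len(Q),cv2.minEnclosingCircle(Q[:,1:].astype(np.float32)))
E
```

```text
time: 6.17
tool_pos: [0.4676, -0.3015, 0.253]
ee_rot: [[-0.002, 1.0, -0.004], [-0.002, -0.004, -1.0], [-1.0, -0.002, 0.002]]
ft_force: [0.1, -0.9, 0.0]
gripper_width: 0.0167
time: 6.42
tool_pos: [0.47, -0.2951, 0.2518]
ee_rot: [[-0.002, 1.0, 0.002], [0.002, 0.002, -1.0], [-1.0, -0.002, -0.002]]
ft_force: [0.0, -0.1, -0.2]
gripper_width: 0.0162
[ 0.4700366  -0.29505623  0.2517713 ] 0.016165996241919896 [ 0.3   0.28  0.26  1.79 -0.08  1.08  0.59]
1419 318 389 135 203 zmed 0.1219757199830148
[ 0.55246684 -0.28554723  0.12066955] [0.06092477 0.06109427 0.00730557] ((0.5528117418289185, -0.28581342101097107), 0.03125852718949318)
plane [ 0.00073914 -0.007146    0.00516222] 4857 ((-0.0008358944905921817, -1.1309524779790081e-05), 0.029546447098255157)
```

View pics/w3.png

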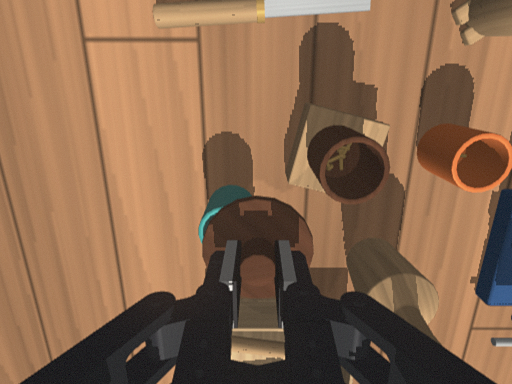

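The pot's mouth appears at (352,168) with screws inside; the block is beneath it and the mallet's head lies below right at (395,280), clear. Moving over it.

```bash
python3 -m crank '[[[0,0.022,-0.003],[0,0,0],240],[[0,0.03,-0.003],[0,0,0],240],[[0,0.022,-0.003],[0,0,0],240],[[0,0.0097,0],[0,0,0],240],[[0.03,0,0],[0,0,0],240],[[0.035,0,0],[0,0,0],240],[[0.026,0,0],[0,0,0],240],[[0,0,0],[0,0,0],240],[[0,0,0],[0,0,0],240],[[0,0,0],[0,0,0],240]]'
python3 -m crank '[[[0,0,0],[0,0,0],240],[[0,0,0],[0,0,0],240],[[0,0,0],[0,0,0],240]]'
python3 - <<'E'
from h import *
s=get_state();print(s['tool_pos'],s['ft_force'],np.round(s['ee_rot'],4).tolist())
snap('wrist','w4');im,d,p=load('w4');C=cloud(d,p)
T=(C-s['tool_pos'])@np.array(s['ee_rot'])
m=(d>0)&(T[...,0]>.002)&(T[...,0]<.009)&(np.hypot(T[...,1],T[...,2])<.04)
Q=C[m];c,R=cv2.minEnclosingCircle(Q[:,:2].astype(np.float32));print('lid',c,R,np.median(Q[:,2]))
for n in('scene','top'):
    im,d,p=snap(n,n+'4');C=cloud(d,p)
    for lo,hi in((.07,.115),(.15,.158)):
        m=(d>0)&(C[...,2]>lo)&(C[...,2]<hi)&(np.hypot(C[...,0]-.554,C[...,1]+.286)<.05);hsv=cv2.cvtColor(im,cv2.COLOR_BGR2HSV);m&=(hsv[...,1]>90)
        Q=C[m]
        if len(Q)>5:print(n,lo,len(Q),(Q.min(0)+Q.max(0))/2,np.ptp(Q,0),cv2.minEnclosingCircle(Q[:,:2].astype(np.float32)))
a=cv2.imread('pics/scene4.png')[190:290,140:260]; cv2.imwrite('pics/c4.png',cv2.resize(a,None,fx=5,fy=5))
E
```

```text
time: 7.3
tool_pos: [0.5549, -0.2873, 0.1637]
ee_rot: [[0.001, 1.0, 0.002], [-0.001, 0.002, -1.0], [-1.0, 0.001, 0.001]]
ft_force: [0.4, -0.6, 0.7]
gripper_width: 0.0165
time: 7.55
tool_pos: [0.555, -0.2878, 0.1641]
ee_rot: [[0.003, 1.0, 0.002], [-0.001, 0.002, -1.0], [-1.0, 0.003, 0.001]]
ft_force: [-0.2, 0.2, -0.6]
gripper_width: 0.0158
[ 0.5549816  -0.28782889  0.16411778] [-0.21901407  0.24936287 -0.61642651] [[0.0028, 1.0, 0.0015], [-0.0011, 0.0015, -1.0], [-1.0, 0.0028, 0.0011]]
lid (0.5535191893577576, -0.28767484426498413) 0.029325157403945923 0.15888993884140368
scene 0.07 227 [ 0.55975583 -0.28742254  0.09248506] [0.06002236 0.05848671 0.0449244 ] ((0.5593777298927307, -0.2869381904602051), 0.03071637451648712)
scene 0.15 83 [ 0.55791261 -0.28959037  0.1541614 ] [0.0556071  0.05067668 0.00757483] ((0.5581923723220825, -0.2871076762676239), 0.028792263939976692)
top 0.07 114 [ 0.54819929 -0.27847582  0.09236296] [0.05678777 0.04877919 0.04367039] ((0.5491756200790405, -0.2813963294029236), 0.030433814972639084)
top 0.15 57 [ 0.55103613 -0.27526705  0.15620123] [0.05520523 0.03386716 0.00350295] ((0.5507709980010986, -0.2855081558227539), 0.028244761750102043)
```

View pics/c4.png

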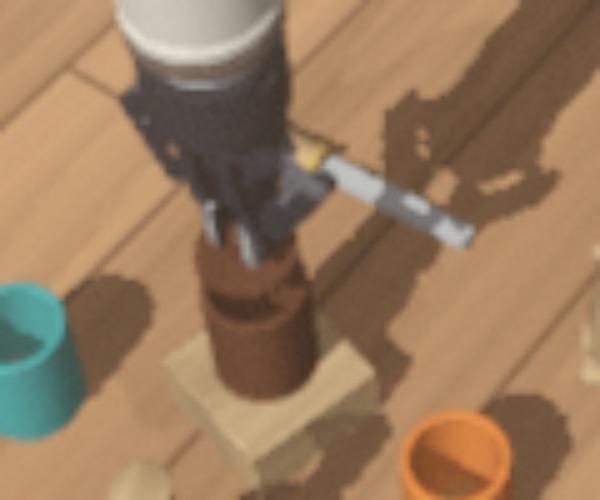

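The lid hangs just over the mouth, aligned within 1–2 mm. Lowering in steps while watching the force.

```bash
python3 -m crank '[[[0.01,0,-0.0014],[0,0,0],240],[[0.006,0,0],[0,0,0],240],[[0.003,0,0],[0,0,0],240],[[0,0,0],[0,0,0],240],[[0,0,0],[0,0,0],240]]'
python3 -m crank '[[[0.002,0,0],[0,0,0],240],[[0.0015,0,0],[0,0,0],240],[[0.0015,0,0],[0,0,0],240],[[0,0,0],[0,0,0],240],[[0,0,0],[0,0,0],240]]'
```

```text
time: 8.12
tool_pos: [0.5536, -0.2858, 0.1425]
ee_rot: [[-0.001, 1.0, 0.001], [0.001, 0.001, -1.0], [-1.0, -0.001, -0.001]]
ft_force: [0.6, -0.0, -0.3]
gripper_width: 0.0162
time: 8.53
tool_pos: [0.554, -0.286, 0.1382]
ee_rot: [[-0.0, 1.0, 0.001], [0.0, 0.001, -1.0], [-1.0, -0.0, -0.0]]
ft_force: [0.3, 0.5, -0.6]
gripper_width: 0.0161
```

Position (0.554, −0.286) is on target; the plug is entering without force.

```bash
python3 -m crank '[[[0.0015,0,0],[0,0,0],240],[[0.0015,0,0],[0,0,0],240],[[0,0,0],[0,0,0],240],[[0,0,0],[0,0,0],240]]'
python3 -m crank '[[[0.001,0,0],[0,0,0],240],[[0,0,0],[0,0,0],240],[[0,0,0],[0,0,0],240]]'
```

```text
time: 8.87
tool_pos: [0.5539, -0.2859, 0.1351]
ee_rot: [[-0.0, 1.0, 0.002], [0.0, 0.002, -1.0], [-1.0, -0.0, -0.0]]
ft_force: [-0.5, 0.3, -0.7]
gripper_width: 0.0165
time: 9.12
tool_pos: [0.554, -0.2859, 0.1342]
ee_rot: [[-0.0, 1.0, 0.002], [0.0, 0.002, -1.0], [-1.0, -0.0, -0.0]]
ft_force: [-0.9, -0.6, -0.2]
gripper_width: 0.0163
```

```bash
python3 -m crank '[[[0.001,0,0],[0,0,0],240],[[0,0,0],[0,0,0],240],[[0,0,0],[0,0,0],240]]'
python3 -m crank '[[[0.0005,0,0],[0,0,0],240],[[0,0,0],[0,0,0],240],[[0,0,0],[0,0,0],240]]'
```

```text
time: 9.37
tool_pos: [0.5542, -0.2861, 0.1336]
ee_rot: [[0.0, 1.0, 0.001], [-0.0, 0.001, -1.0], [-1.0, 0.0, 0.0]]
ft_force: [0.0, 0.1, 1.9]
gripper_width: 0.0166
time: 9.62
tool_pos: [0.5542, -0.2861, 0.1335]
ee_rot: [[0.001, 1.0, 0.001], [-0.0, 0.001, -1.0], [-1.0, 0.001, 0.0]]
ft_force: [-2.5, 0.7, 5.2]
gripper_width: 0.0159
```

Seating contact (5 N at the expected height). Opening and lifting clear.

```bash
python3 -m crank '[[[0,0,0],[0,0,0],205],[[0,0,0],[0,0,0],195],[[0,0,0],[0,0,0],180],[[0,0,0],[0,0,0],165],[[0,0,0],[0,0,0],150],[[0,0,0],[0,0,0],150]]'
python3 -m crank '[[[-0.01,0,0],[0,0,0],150],[[-0.02,0,0],[0,0,0],150],[[-0.025,0,0],[0,0,0],100],[[-0.03,0,0],[0,0,0],0],[[-0.02,0,0],[0,0,0],0],[[0,0,0],[0,0,0],0],[[0,0,0],[0,0,0],0],[[0,0,0],[0,0,0],0]]'
python3 - <<'E'
from h import *
s=get_state();print(s['tool_pos'],s['gripper_width'],np.round(s['ee_rot'],4).tolist())
snap('wrist','w5');im,d,p=load('w5');C=cloud(d,p);hsv=cv2.cvtColor(im,cv2.COLOR_BGR2HSV)
near=(d>0)&(np.hypot(C[...,0]-.554,C[...,1]+.286)<.045)&(hsv[...,1]>90)
for lo,hi in((.126,.134),(.14,.155),(.07,.115)):
    Q=C[near&(C[...,2]>lo)&(C[...,2]<hi)]
    if len(Q)>20:
        A=np.c_[Q[:,:2],np.ones(len(Q))];print(lo,len(Q),'zmed',np.median(Q[:,2]),'mid',(Q.min(0)+Q.max(0))/2,np.ptp(Q,0),cv2.minEnclosingCircle(Q[:,:2].astype(np.float32)),'slope',np.linalg.lstsq(A,Q[:,2],rcond=None)[0][:2])
E
```

```text
time: 10.12
tool_pos: [0.5539, -0.286, 0.1326]
ee_rot: [[-0.0, 1.0, 0.001], [0.0, 0.001, -1.0], [-1.0, -0.0, -0.0]]
ft_force: [0.8, 0.0, 0.5]
gripper_width: 0.0349
time: 10.78
tool_pos: [0.5537, -0.2857, 0.2377]
ee_rot: [[-0.0, 1.0, 0.001], [0.0, 0.001, -1.0], [-1.0, -0.0, -0.0]]
ft_force: [0.2, -0.5, 0.0]
gripper_width: 0.0852
[ 0.5536564  -0.28573513  0.2376933 ] 0.08518310860137115 [[-0.0004, 1.0, 0.0015], [0.0003, 0.0015, -1.0], [-1.0, -0.0004, -0.0003]]
0.126 3170 zmed 0.12833375113539475 mid [ 0.55335023 -0.28547243  0.12998952] [0.05677788 0.05727667 0.00793949] ((0.5530785322189331, -0.2856351137161255), 0.029107648879289627) slope [ 0.00166934 -0.00044481]
0.14 429 zmed 0.14612124602830184 mid [ 0.55299829 -0.28550802  0.14423922] [0.01710857 0.01711432 0.00833877] ((0.5530609488487244, -0.2856317162513733), 0.009016437456011772) slope [-0.00185309 -0.10366499]
0.07 475 zmed 0.09489205689654591 mid [ 0.55353649 -0.26378878  0.0924186 ] [0.05520324 0.01799958 0.04475337] ((0.5535365343093872, -0.2717021107673645), 0.027723003178834915) slope [-0.00861915 -0.07428992]
```

View pics/w5.png

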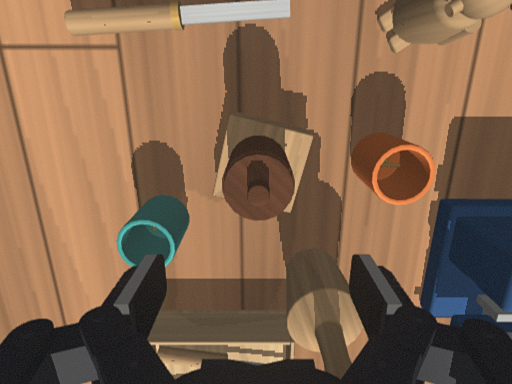

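The lid is seated level: disc top z 128 mm, slope below 0.002, centre (0.553,−0.2856), at (258,188) in the picture. The jaws are clear of the neighbours. Descending to grasp the pot, keeping the gripper's body ~6 mm above the knob.

```bash
python3 -m crank '[[[0.025,0,0],[0,0,0],0],[[0.03,0,0],[0,0,0],0],[[0.025,0,0],[0,0,0],0],[[0.015,0,0],[0,0,0],0],[[0,0,0],[0,0,0],0],[[0,0,0],[0,0,0],0],[[0,0,0],[0,0,0],0]]' 50
python3 -m crank '[[[0.015,0,0],[0,0,0],0],[[0.015,0,0],[0,0,0],0],[[0.012,0,0],[0,0,0],0],[[0.01,0,0],[0,0,0],0],[[0.006,0,0],[0,0,0],0],[[0,0,0],[0,0,0],0],[[0,0,0],[0,0,0],0],[[0,0,0],[0,0,0],0]]'
```

```text
time: 11.42
tool_pos: [0.5543, -0.2863, 0.1432]
ee_rot: [[0.0, 1.0, 0.001], [-0.0, 0.001, -1.0], [-1.0, 0.0, 0.0]]
ft_force: [-0.6, -0.4, -0.5]
gripper_width: 0.0854
time: 12.08
tool_pos: [0.5545, -0.2863, 0.0855]
ee_rot: [[0.001, 1.0, 0.001], [-0.001, 0.001, -1.0], [-1.0, 0.001, 0.001]]
ft_force: [-0.0, 0.3, 0.0]
gripper_width: 0.0853
```

```bash
python3 -m crank '[[[0.003,-0.001,-0.0005],[0,0,0],0],[[0.002,0,0],[0,0,0],0],[[0,0,0],[0,0,0],30],[[0,0,0],[0,0,0],50],[[0,0,0],[0,0,0],60],[[0,0,0],[0,0,0],66],[[0,0,0],[0,0,0],72],[[0,0,0],[0,0,0],80],[[0,0,0],[0,0,0],100],[[0,0,0],[0,0,0],120]]' 50
python3 -m crank '[[[0,0,0],[0,0,0],120],[[0,0,0],[0,0,0],120],[[0,0,0],[0,0,0],120]]'
python3 - <<'E'
from h import *
im,d,p=snap('wrist','w6')
s=get_state();print(s['tool_pos'],s['gripper_width'],s['ft_force'])
E
```

```text
time: 12.92
tool_pos: [0.5538, -0.2856, 0.0805]
ee_rot: [[0.002, 1.0, 0.002], [-0.0, 0.002, -1.0], [-1.0, 0.002, 0.0]]
ft_force: [1.3, 0.0, 5.0]
gripper_width: 0.0612
time: 13.17
tool_pos: [0.5538, -0.2856, 0.0805]
ee_rot: [[0.002, 1.0, 0.002], [-0.0, 0.002, -1.0], [-1.0, 0.002, 0.0]]
ft_force: [0.6, 0.9, 5.4]
gripper_width: 0.0611
[ 0.55384801 -0.28555259  0.08054888] 0.06153107536180913 [1.20761111 0.75175025 5.37356786]
```

View pics/w6.png

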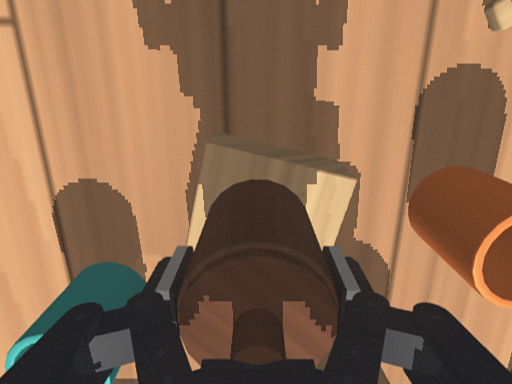

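The pads hold the pot at columns 190 and 335 below the lid's disc. Lifting gently, 12.5 cm.

```bash
python3 -m crank '[[[-0.002,0,0],[0,0,0],120],[[-0.004,0,0],[0,0,0],120],[[-0.008,0,0],[0,0,0],120],[[-0.012,0,0],[0,0,0],120],[[-0.015,0,0],[0,0,0],120],[[-0.015,0,0],[0,0,0],120],[[-0.015,0,0],[0,0,0],120],[[-0.015,0,0],[0,0,0],120],[[-0.012,0,0],[0,0,0],120],[[-0.01,0,0],[0,0,0],120]]'
python3 -m crank '[[[-0.008,0,0],[0,0,0],120],[[-0.006,0,0],[0,0,0],120],[[-0.003,0,0],[0,0,0],120],[[0,0,0],[0,0,0],120],[[0,0,0],[0,0,0],120],[[0,0,0],[0,0,0],120],[[0,0,0],[0,0,0],120],[[0,0,0],[0,0,0],120],[[0,0,0],[0,0,0],120]]'
python3 - <<'E'
from h import *
s=get_state();print(s['tool_pos'],s['gripper_width'],s['ft_force'],np.abs(s['joint_velocities']).max())
a,d,p=snap('wrist','w7')
T=(cloud(d,p)-s['tool_pos'])@np.array(s['ee_rot']);hsv=cv2.cvtColor(a,cv2.COLOR_BGR2HSV)
m=(d>0)&(hsv[...,1]>90)&(hsv[...,0]<25)&(np.abs(T[...,0]+.048)<.003)&(np.hypot(T[...,1],T[...,2])<.034);Q=T[m]
print('disc top',len(Q),np.median(Q[:,0]),np.linalg.lstsq(np.c_[Q[:,1:],np.ones(len(Q))],Q[:,0],rcond=None)[0])
b,d,p=snap('scene','s7');C=cloud(d,p);hsv=cv2.cvtColor(b,cv2.COLOR_BGR2HSV)
m=(d>0)&(hsv[...,1]>90)&(hsv[...,0]<25)&(np.hypot(C[...,0]-.555,C[...,1]+.286)<.05)&(C[...,2]>.13);Q=C[m];print('scene z',np.percentile(Q[:,2],[1,99]))
for lo in(.175,.19,.21,.225):
    q=Q[np.abs(Q[:,2]-lo)<.007];print(lo,len(q),(q.min(0)+q.max(0))[:2]/2) if len(q)>5 else 0
cv2.imwrite('pics/c7.png',np.hstack([cv2.resize(b[150:280,140:260],(369,400)),cv2.resize(a,(420,400))]))
E
```

```text
time: 14.05
tool_pos: [0.5532, -0.2858, 0.1897]
ee_rot: [[0.001, 1.0, 0.001], [-0.001, 0.001, -1.0], [-1.0, 0.001, 0.001]]
ft_force: [0.1, -0.6, -3.6]
gripper_width: 0.0615
time: 14.8
tool_pos: [0.5528, -0.2854, 0.2043]
ee_rot: [[-0.001, 1.0, 0.001], [0.0, 0.001, -1.0], [-1.0, -0.001, -0.0]]
ft_force: [0.4, 1.3, -4.0]
gripper_width: 0.0612
[ 0.55279427 -0.28537446  0.20432947] 0.06119104883724727 [ 0.39777733  1.29420186 -4.00928164] 0.0039534277684508436
disc top 12078 -0.047807267266539014 [ 0.00077214 -0.00761755 -0.04785058]
scene z [0.16969809 0.47194507]
0.175 56 [ 0.56427188 -0.29447453]
0.19 64 [ 0.56425758 -0.293361  ]
0.21 52 [ 0.56245893 -0.30551934]
0.225 57 [ 0.56888316 -0.29719017]
```

View pics/c7.png

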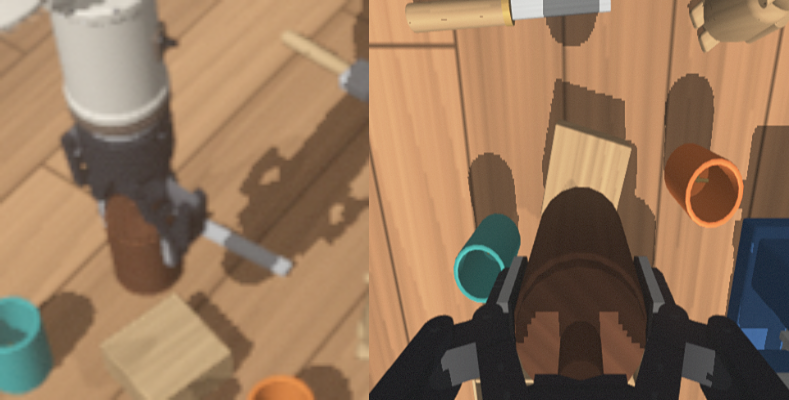

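The pot hangs level about 12 cm above the block with the lid on. In the left crop it is at (145,245), clear of the block, and in the right crop the pads sit on its sides. Handing in.

```bash
python3 - <<'E'
from h import *
print(sign_off()); s=get_state();print(s['time'],s['tool_pos'],s['gripper_width'],s['ft_force'])
E
```

```text
the job is handed in; nothing more can be done
None
the job is handed in; nothing more can be done
```

The small lid is on the pot, and the robot is holding the pot still and level above the block. I handed the job in at about 15 s of the 58 s allowed; sign-off gives no verdict.

- **Lid:** I took it by the knob, lowered it into the mouth until about 5 N of contact, let go and lifted clear. The wrist camera then showed it seated: disc top at z 128 mm (129 expected), slope under 0.002, and within about 1 mm of the pot's centre.
- **Pot:** I gripped it by its sides at 50 N and lifted it straight up 12.4 cm. Its underside is at about 170 mm in the scene view.
- **Last checks:**
  - The tool is vertical within 0.001 rad and almost still.
  - The wrist force of −4 N fits the weight of the pot and lid.
  - The lid's disc is 48 mm above the tool tip, as it should be when seated, and tilted under 0.01 rad.
- **Disagreements and limits:**
  - Before placing, the scene and top cameras differed from the wrist camera by up to 7 mm in x, so I relied on the wrist camera.
  - The last scene-view check of the pot's axis was spoiled by the gripper hiding it, so "level" rests on the wrist view and the tool's pose.
  - I inferred that the fingers are clear of the lid from the picture and the 2 mm difference in radius; I did not measure it.
  - I did not measure the other items after the moves. They looked undisturbed where they were in view, and no unexpected forces appeared.

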